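# Pump and hold a cart's brake lever to check that it stops short of the bar

## Robot

A 6-joint arm with a two-finger parallel gripper is mounted at the origin on a cart in front of the work surface, level with it; the furniture and walls round the work are solid. World frame = base frame: x ahead of the robot, y to its left, z up, the work surface at z = 0. Lengths are in m, angles in rad, forces in N, time in s.
With the tool pointing down it reaches from about 0.275 to 0.75 m from the base axis. Payload 10.2 kg.
Tool frame: the origin (TCP) lies midway between the tips of the shut fingers; the grasp point (between the pads) lies 19 mm behind it; z points along the fingers, y is the line along which they close (so a half turn about z gives the same grasp; the last joint's range is limited). The gripper opens to 85 mm and grips with 20 to 120 N. Pads are 22 mm wide; open, the fingers measure 114 mm over their backs; the gripper's body (76 mm by 85 mm) begins 54 mm behind the grasp point. The pads swing forward as they close: fully open they stand 13 mm farther back than shut.
Start: joints at [0.951, 0.313, 1.498, -0, 1.331, -0.223], TCP at [0.203, 0.484, 0.231] pointing down, gripper open.
Joint ranges: [-2.94, 2.94], [-0.97, 2.17], [0.19, 2.56], [-1.23, 4.37], [0.02, 3.11], [-2.88, 2.88]. Speed limits (rad/s): [2.39, 2.39, 3.01, 3.14, 3.14, 3.14].

## Interface

Orientations are given as a rotation vector (axis times angle).
In Python, from station import env, viewer, models gives the robot as it stands.
- The arm moves only by the tool send_rows, never from a script. Its argument "deltas" is a list of rows, each an object of numbers: "tx", "ty", "tz": the shift along the world's x, y, z in units of 40 mm (1.0 is 40 mm); "rx", "ry", "rz": the turn, a rotation vector about the world's x, y, z in units of 10 degrees (1.0 is 10 degrees); "fingers": the gripper command: -1 is fully open, 1 is shut, values between are in proportion. In form: [{"tx": .., "ty": .., "tz": .., "rx": .., "ry": .., "rz": .., "fingers": ..}, ...]. A call has exactly 8 rows; each row is the pose to reach, as a shift and turn from the pose commanded when the call began; what a row does not reach only later rows make up. A row lasts 1/8 s, in which the tool goes at most 62.5 mm and 10.7 degrees, less where a joint would pass 70% of its speed; a pose out of reach is approached as far as the arm can. A call with a gripper value outside its range is refused whole. The fingers move at their own pace and stop on an object; the grip force is fixed at half the most. Time passes only in rows, so rows that repeat a pose let the fingers close, or fill a call up. It gives the time, the measured TCP pose, the force, the opening and the grip force at its end, in the units of the state.
- env.read_state(): the state, without advancing time (a new reading comes with each control period).
- viewer.snapshot(name): name is "side" or "top" or "wrist"; returns a dict with "img" (480x640x3 uint8, red, green, blue), "z_map" (480x640 float32, m along the optical axis (not along the pixel's ray), 0 where there is no reading), "fovy" (degrees; the focal length in pixels is half the picture's height over the tangent of half this angle, whatever the lens; pixels are square), "cx", "cy" (the principal point, pixels), "T" (4x4, takes a point from camera to world coordinates). Camera axes: x right, y up, looking along -z (the intrinsics and any distortion apply to the point x, -y, -z); pixel columns grow to the right and rows downward; lengths in m; the calibration is good to about 2 mm. A picture is of the moment at which its call begins.
- env.hand_in(): hands the job in; it is judged then, once.
Trained networks look in the newest picture that a camera, given by its name, has taken for a name from the list of things; names that differ only in an ending like _2 or _b are one class to them, and where a whole thing is asked for, a point or a joint stands for the part that bears it (a point fixed in the world has none). Each returns a list of dicts, best first, with "score" (0 to 1); they miss things now and then, are a little off and sometimes report something else, mostly with a low value. They report only what shows in the picture. A call takes as long as a camera call. They do not tell look-alikes from the thing itself.
- models.look_for(thing, camera): "xyz" ([x, y, z] in m, in world coordinates, good to about 4 mm: the middle of the surface that is visible of it).
- models.place_of(thing, camera): "xyz" ([x, y, z] in m, in world coordinates, good to about 4 mm: a listed point, or the origin of a listed thing).
The state is a dict: "clock": time; "qpos": joint angles; "joint_vel": joint speeds; "joint_efforts": joint torques, N m; "ee_pos": TCP position; "ee_rot": TCP orientation; "ft_force": force on the tool from outside, world axes, zero at the start; "moment": the same for the moment, N m; "finger_gap": finger opening in m; "grip_force": force on a finger pad.
Only numpy, scipy, OpenCV 4.12 (cv2) and the standard library are available. Lean on these libraries where they do the work, as an engineer would, in place of code of your own. Each camera call takes 0.05 s, during which the arm holds its last target. There are 200 camera calls.

## Task

Check the red brake lever of our drinks cart, whose two handlebar ends stand clamped on the worktop: with the backs of your fingers push the red lever in towards its bar until it comes up against its stop, keep it there for a second, and let it spring all the way back out. Then push it in to the stop a second time and finish while still holding it there, so that I can measure the gap that is left to the bar. Push only on the front of the lever, firmly but without forcing it: do not pinch it or touch its back or the bar, and leave the black lever and everything else on the worktop alone.

Things in the scene. Friction and masses are not known exactly. Their poses are not given: they have to be found in the camera images.
- brake_lever (a joint): hinge of the red brake lever, upright axis: 0 rad = sprung fully out (rest), 0.40 rad = against its hard stop. A spring pushes it out: about 2 N at brake_press starts to move it, about 6 N holds it at the stop. At the stop some 18 mm are left between lever and grip. Blade 20 mm high (z 120 to 140 mm), 7 mm thick, backed on the bar side by a 4 mm black plastic liner.
- brake_press (a point): point to push on, on the red lever's front face at mid height, 130 mm above the worktop. It moves with the lever, about 37 mm to the stop. Its x axis points into the lever (the way to push), z up. The pivot axis lies 92 mm to its +y and 7 mm to its +x; the blade runs from 88 mm on its +y to 27 mm on its -y.
- brake_stand: dark steel bench stand of the red lever, screwed down; origin on the worktop under mid-bar. The bar (22 mm, its black rubber grip 32 mm thick, 200 mm long) lies along its y, 130 mm up; the lever is on its -x side (facing the robot within 55 deg), pivot at x -38, y +47 mm. Base 100 x 190 x 12 mm; clamp post at y +82 mm, top 153 mm up, nothing higher.
- black_lever (a joint): hinge of the black lever (0 = out, 0.40 = in), to be left alone.
- black_stand: the other stand: same as brake_stand but mirrored (pivot and post on its -y side) and with a black lever. Origin on the worktop under the middle of its bar. The two stands can change places.
- jigger: steel double measuring cone, 47 mm wide, 78 mm high; origin at the centre of its underside
- canister: clear canister of tea leaves with pale blue-grey lid, 82 mm wide, 128 mm high; origin at the centre of its underside
- shaker: small glass shaker with steel top, 44 mm wide, 90 mm high; origin at the centre of its underside
- tape: roll of tan tape lying flat, 94 mm wide, 25 mm high; origin at the centre of its underside
- spice_jar: spice jar with red lid, 45 mm wide, 106 mm high; origin at the centre of its underside
- glass: empty glass tumbler, 81 mm wide, 91 mm high; origin at the centre of its underside
Things that resemble listed ones, but are neither listed nor needed, are in the scene too. Leave any purple look-alike of the black_stand alone.

How it is judged:
By the outcome, as a careful person would: the job done as asked, in the order asked, and still so for the second after the job is handed in, while the arm keeps its last pose, push and grip.
It also fails if it takes over 45 s, if anything falls off the work surface, if the arm or the gripper's body presses on something with over 40 N, if the wrist force passes 120 N, or if a joint passes its speed limit or range.

## Working session

There is one attempt and no reset: what is moved stays moved. The work goes in short steps, Python scripts to look and compute and a tool call to move; the robot and the scene stay as the last step left them, time stands still between calls to the robot, and variables do not carry over. Pictures are saved under pics/ and viewed, at most 10 in all, crops included, and the job is handed in when it is done.

Besides the shell and the picture viewer there is one more tool, called after "Call:" as name(argument=value, ...) on one line, values as JSON. send_rows: Moves the arm, as the interface text tells. Its arguments: {"type":"object","properties":{"deltas":{"type":"array"}},"required":["deltas"]}

```bash
mkdir -p pics; ls; python3 - <<'E'
from station import env, viewer, models
import cv2,numpy as np
s=env.read_state(); print(s)
ims=[]
for c in ["top","side"]:
    v=viewer.snapshot(c); cv2.imwrite(f"pics/{c}0.png",v["img"][:,:,::-1]); print(c,v["fovy"],v["cx"],v["cy"],v["T"].round(3).tolist())
    for t in ["brake_press","brake_stand","black_stand","jigger","canister","shaker","tape","spice_jar","glass"]:
        print(t,[(np.round(d["xyz"],3).tolist(),round(d["score"],2)) for d in models.place_of(t,c)[:3]])
E
```

```text
pics
{'clock': 0.0, 'qpos': array([ 9.50596939e-01,  3.13440138e-01,  1.49844136e+00, -2.87910262e-05,
        1.33097343e+00, -2.23388184e-01]), 'joint_vel': array([ 6.65664786e-04,  5.80875787e-04, -1.66738113e-03, -3.19998755e-05,
       -6.61239441e-04,  8.00964568e-06]), 'joint_efforts': array([ 1.25598617e-03, -4.12274551e+01, -2.59736001e+01, -1.19781666e-04,
        4.19944874e-03, -1.36217075e-06]), 'ee_pos': array([0.20276259, 0.48398953, 0.2307385 ]), 'ee_rot': array([-6.19120722e-01, -3.07948115e+00,  1.82669768e-03]), 'ft_force': array([-1.13790708, -0.41909937, -0.52902825]), 'moment': array([ 0.02385595, -0.09089819, -0.01667505]), 'grip_force': 0.0, 'finger_gap': 0.08558711041516892}
top 55.24453772384763 320.05237659810234 240.62029532369803 [[0.017, 0.984, -0.178, 0.17], [-1.0, 0.02, 0.012, 0.017], [0.015, 0.178, 0.984, 1.674], [0.0, 0.0, 0.0, 1.0]]
brake_press [([0.475, -0.288, 0.132], 0.71)]
brake_stand [([0.55, -0.24, -0.004], 0.77)]
black_stand [([0.546, 0.141, -0.004], 0.89), ([0.248, 0.442, 0.001], 0.87)]
jigger [([0.472, 0.343, 0.001], 0.62)]
canister [([0.591, 0.467, 0.002], 0.54), ([0.544, 0.136, -0.004], 0.37), ([0.331, 0.257, -0.002], 0.19)]
shaker [([0.589, 0.469, 0.002], 0.55), ([0.402, 0.02, -0.0], 0.54)]
tape [([0.482, 0.488, 0.002], 0.81)]
spice_jar [([0.58, -0.446, 0.0], 0.65)]
glass [([0.325, 0.259, 0.004], 0.8)]
side 53.1522296070134 317.4748358714981 243.58421958295736 [[0.846, 0.374, -0.38, -0.05], [-0.533, 0.568, -0.627, -0.767], [-0.018, 0.733, 0.68, 0.938], [0.0, 0.0, 0.0, 1.0]]
brake_press [([0.477, -0.285, 0.132], 0.64)]
brake_stand [([0.551, -0.241, -0.002], 0.83)]
black_stand [([0.247, 0.436, 0.003], 0.97)]
jigger [([0.465, 0.35, -0.003], 0.57)]
canister [([0.588, 0.469, 0.001], 0.72)]
shaker [([0.399, 0.015, -0.002], 0.65)]
tape [([0.484, 0.488, 0.002], 0.83)]
spice_jar [([0.578, -0.444, 0.001], 0.67)]
glass [([0.331, 0.257, -0.004], 0.59)]
```

View pics/top0.png

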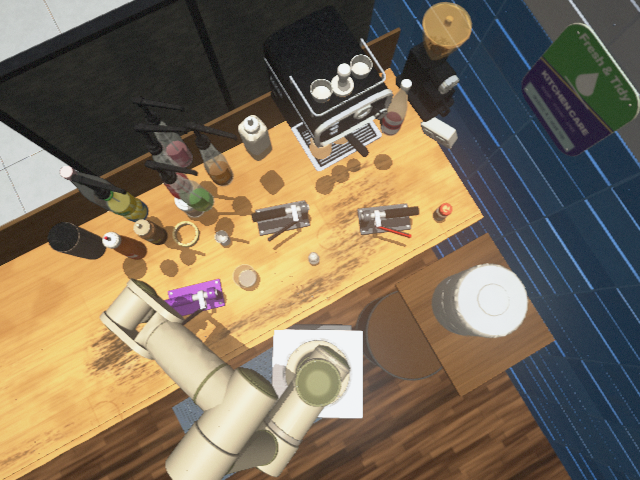

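View pics/side0.png

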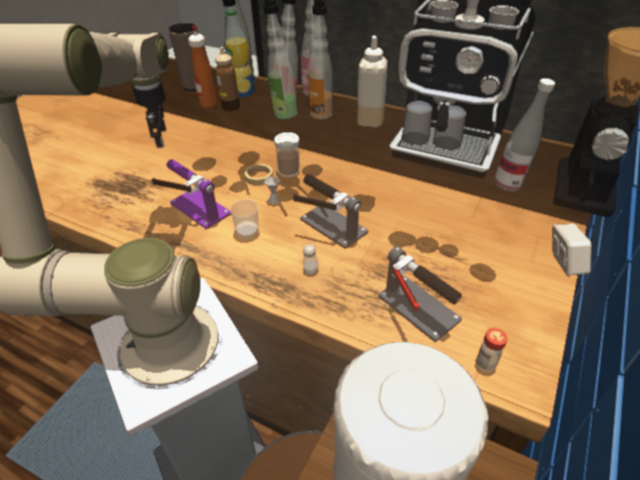

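The top view shows the red lever at about (395,232) on the stand at (385,220). The black stand is at (280,218), the purple look-alike at (195,297), and a white tub at (485,300). Next I'll refine the lever geometry from depth.

```bash
cat > h.py <<'E'
from station import env, viewer, models
import numpy as np
def cloud(c):
    v=viewer.snapshot(c); z=v["z_map"]; f=240/np.tan(np.radians(v["fovy"]/2))
    u,w=np.meshgrid(np.arange(640),np.arange(480))
    p=np.stack([(u-v["cx"])/f*z,-(w-v["cy"])/f*z,-z],-1)
    return v["img"],p@v["T"][:3,:3].T+v["T"][:3,3],z>0
def red(c):
    im,P,ok=cloud(c); i=im.astype(int)
    m=ok&(i[...,0]>100)&(i[...,1]<70)&(i[...,2]<70)&(abs(P[...,0]-.5)<.12)&(abs(P[...,1]+.25)<.14)&(P[...,2]>.09)&(P[...,2]<.17)
    return P[m],P,im
E
python3 - <<'E'
from h import *
for c in ["top","side"]:
    r,P,im=red(c); print(c,len(r)); r=r[np.argsort(r[:,1])]
    mid=np.median(r,0); print(mid.round(3))
    t=r[abs(r[:,2]-np.percentile(r[:,2],90))<.008] if c=="side" else r
    q=np.polyfit(t[:,1],t[:,0],1); print("dx/dy",q, "deg",np.degrees(np.arctan(q[0])),"y",t[:,1].min(),t[:,1].max(),"z",r[:,2].min(),r[:,2].max())
    print("x at y",[(y,round(np.polyval(q,y),4)) for y in(-.31,-.285,-.26,-.2)])
    # grip: dark points on bar z>.125
    i=im.astype(int); m=(i.max(-1)<75)&(P[...,2]>.125)&(P[...,2]<.16)&(abs(P[...,0]-.55)<.06)&(abs(P[...,1]+.27)<.09)
    b=P[m]; q=np.polyfit(b[:,1],b[:,0],1); print("grip",len(b),np.degrees(np.arctan(q[0])),np.polyval(q,-.24),b[:,1].min(),b[:,1].max())
    w=(P[...,2]>.12)&(P[...,0]<.5)&(P[...,0]>-.1)&(P[...,1]<-.3)&(P[...,1]>-1)&~((abs(P[...,0]-.5)<.05)&(P[...,1]>-.33))
    b=P[w]; print("tub",len(b),b.min(0).round(3) if len(b) else '',b.max(0).round(3) if len(b) else '')
E
```

```text
top 15
[ 0.482 -0.263  0.134]
dx/dy [0.29460551 0.55933097] deg 16.415264033181636 y -0.30009836630287096 -0.20793098417273884 z 0.12676878639778155 0.14027594792243803
x at y [(-0.31, np.float64(0.468)), (-0.285, np.float64(0.4754)), (-0.26, np.float64(0.4827)), (-0.2, np.float64(0.5004))]Traceback (most recent call last):
  File "<stdin>", line 10, in <module>
    raise TypeError("expected non-empty vector for x")
TypeError: expected non-empty vector for x
```

```bash
python3 - <<'E'
from h import *
r,P,im=red("side"); print(len(r)); t=r[r[:,2]>.118]
q=np.polyfit(t[:,1],t[:,0],1); print(np.degrees(np.arctan(q[0])),[(y,round(np.polyval(q,y),4)) for y in(-.31,-.285,-.26,-.2)],t.min(0),t.max(0))
r,P,im=red("top")
w=(P[...,2]>.03)&(P[...,0]<.46)&(P[...,0]>-.1)&(P[...,1]<-.15)&(P[...,1]>-1)
b=P[w]; print("tub",len(b),b.min(0).round(3),b.max(0).round(3))
E
```

```text
201
15.874700787225102 [(-0.31, np.float64(0.4698)), (-0.285, np.float64(0.477)), (-0.26, np.float64(0.4841)), (-0.2, np.float64(0.5011))] [ 0.46617379 -0.31578884  0.12045986] [ 0.50563584 -0.19555949  0.14277095]
tub 21022 [-0.065 -1.     0.03 ] [ 0.46  -0.412  0.71 ]
```

Call:
send_rows(deltas=[{"tx":0.34,"ty":-1.2,"tz":0.3,"rx":0,"ry":0,"rz":-0.5,"fingers":1},{"tx":0.7,"ty":-2.4,"tz":0.5,"rx":0,"ry":0,"rz":-1.0,"fingers":1},{"tx":1.0,"ty":-3.6,"tz":0.5,"rx":0,"ry":0,"rz":-1.5,"fingers":1},{"tx":1.4,"ty":-4.8,"tz":0.5,"rx":0,"ry":0,"rz":-2.1,"fingers":1},{"tx":1.7,"ty":-6.0,"tz":0.5,"rx":0,"ry":0,"rz":-2.6,"fingers":1},{"tx":2.0,"ty":-7.2,"tz":0.5,"rx":0,"ry":0,"rz":-3.1,"fingers":1},{"tx":2.4,"ty":-8.4,"tz":0.5,"rx":0,"ry":0,"rz":-3.6,"fingers":1},{"tx":2.7,"ty":-9.4,"tz":0.5,"rx":0,"ry":0,"rz":-4.2,"fingers":1}])

```text
clock: 2.15
ee_pos: [0.3112, 0.1066, 0.2516]
ee_rot: [1.686, 2.649, 0.001]
ft_force: [-0.5, -0.3, 0.3]
finger_gap: 0.0002
grip_force: 0.0
```

Call:
send_rows(deltas=[{"tx":0.35,"ty":-1.2,"tz":0,"rx":0,"ry":0,"rz":-0.5,"fingers":1},{"tx":0.7,"ty":-2.4,"tz":0,"rx":0,"ry":0,"rz":-1.0,"fingers":1},{"tx":1.0,"ty":-3.6,"tz":0,"rx":0,"ry":0,"rz":-1.5,"fingers":1},{"tx":1.4,"ty":-4.8,"tz":0,"rx":0,"ry":0,"rz":-2.1,"fingers":1},{"tx":1.7,"ty":-6.0,"tz":0,"rx":0,"ry":0,"rz":-2.6,"fingers":1},{"tx":2.1,"ty":-7.2,"tz":0,"rx":0,"ry":0,"rz":-3.1,"fingers":1},{"tx":2.4,"ty":-8.4,"tz":0,"rx":0,"ry":0,"rz":-3.6,"fingers":1},{"tx":2.7,"ty":-9.4,"tz":0,"rx":0,"ry":0,"rz":-4.1,"fingers":1}])

```text
clock: 3.15
ee_pos: [0.4191, -0.2697, 0.2512]
ee_rot: [2.508, 1.892, 0.0]
ft_force: [-0.7, 0.3, 0.3]
finger_gap: 0.0
grip_force: 0.0
```

Call:
send_rows(deltas=[{"tx":0,"ty":0,"tz":-0.6,"rx":0,"ry":0,"rz":0,"fingers":1},{"tx":0,"ty":0,"tz":-1.2,"rx":0,"ry":0,"rz":0,"fingers":1},{"tx":0,"ty":0,"tz":-1.8,"rx":0,"ry":0,"rz":0,"fingers":1},{"tx":0,"ty":0,"tz":-2.4,"rx":0,"ry":0,"rz":0,"fingers":1},{"tx":0,"ty":0,"tz":-3.0,"rx":0,"ry":0,"rz":0,"fingers":1},{"tx":0,"ty":0,"tz":-3.4,"rx":0,"ry":0,"rz":0,"fingers":1},{"tx":0,"ty":0,"tz":-3.4,"rx":0,"ry":0,"rz":0,"fingers":1},{"tx":0,"ty":0,"tz":-3.4,"rx":0,"ry":0,"rz":0,"fingers":1}])

```text
clock: 4.15
ee_pos: [0.4192, -0.2681, 0.116]
ee_rot: [2.504, 1.896, 0.0]
ft_force: [-0.3, 1.0, 0.3]
finger_gap: 0.0003
grip_force: 0.0
```

```bash
python3 - <<'E'
from h import *
import cv2
a=viewer.snapshot("wrist")["img"]; b=viewer.snapshot("side")["img"][200:380,330:540]
b=cv2.resize(b,(560,480)); a=cv2.resize(a,(240,180))
o=np.zeros((480,800,3),np.uint8); o[:,:560]=b; o[:180,560:]=a
cv2.imwrite("pics/a1.png",o[:,:,::-1]); print(env.read_state()["ee_pos"],env.read_state()["ft_force"])
E
```

```text
[ 0.41921835 -0.26806846  0.11610341] [-0.17110718  0.80986142 -0.40219824]
```

View pics/a1.png

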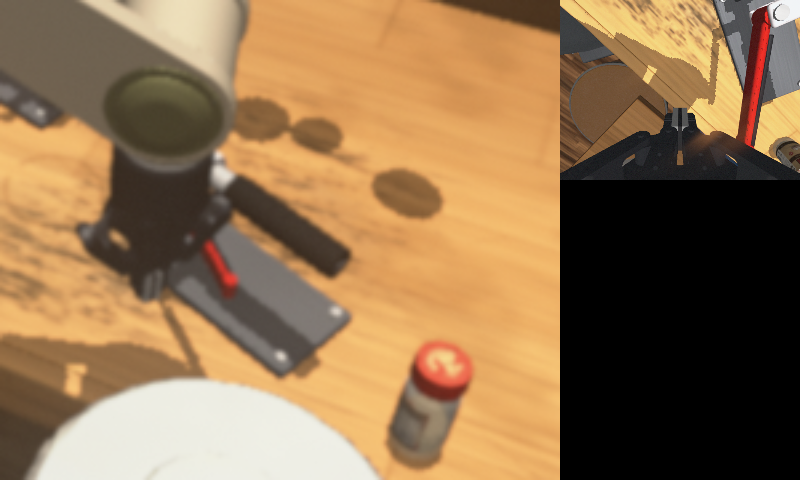

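```bash
python3 - <<'E'
from h import *
for c in ["side","wrist"]:
    im,P,ok=cloud(c); s=env.read_state()
    d=P-s["ee_pos"]; a=np.radians(-16); y=d[...,0]*np.cos(a)+d[...,1]*np.sin(a); x=-d[...,0]*np.sin(a)+d[...,1]*np.cos(a)
    dark=im.max(-1)<90
    for z in np.arange(-.005,.11,.01):
        m=ok&dark&(abs(d[...,2]-z)<.005)&(abs(x)<.03)&(abs(y)<.09)
        if m.sum(): print(c,round(z,3),m.sum(),"y",np.percentile(y[m],[1,10,50,90,99]).round(3))
E
```

```text
side 0.005 18 y [-0.007  0.     0.058  0.059  0.066]
side 0.015 32 y [-0.013 -0.011  0.006  0.058  0.058]
side 0.025 33 y [-0.014 -0.013 -0.006  0.011  0.013]
side 0.035 21 y [-0.013 -0.013 -0.001  0.006  0.009]
side 0.045 70 y [-0.028 -0.015  0.003  0.026  0.033]
side 0.055 128 y [-0.034 -0.027 -0.012  0.032  0.038]
side 0.065 97 y [-0.042 -0.035  0.004  0.038  0.047]
side 0.075 127 y [-0.051 -0.043  0.007  0.044  0.052]
side 0.085 147 y [-0.059 -0.05   0.     0.05   0.058]
side 0.095 159 y [-0.058 -0.05  -0.002  0.054  0.059]
side 0.105 112 y [-0.044 -0.04  -0.018  0.033  0.045]
wrist 0.005 529 y [-0.014 -0.01   0.001  0.056  0.056]
wrist 0.015 1381 y [-0.015 -0.012  0.002  0.056  0.065]
wrist 0.025 2674 y [-0.015 -0.01   0.012  0.065  0.066]
wrist 0.035 1462 y [-0.014 -0.007 -0.002  0.003  0.011]
wrist 0.045 3538 y [-0.033 -0.023 -0.004  0.009  0.029]
wrist 0.055 11379 y [-0.039 -0.034 -0.006  0.03   0.036]
wrist 0.065 10415 y [-0.048 -0.04  -0.005  0.036  0.044]
wrist 0.075 18149 y [-0.055 -0.046 -0.002  0.042  0.052]
wrist 0.085 12842 y [-0.058 -0.049 -0.001  0.046  0.054]
wrist 0.095 191 y [-0.02  -0.019 -0.009  0.015  0.016]
```

Call:
send_rows(deltas=[{"tx":0.25,"ty":-0.1,"tz":0,"rx":0,"ry":0,"rz":0,"fingers":1},{"tx":0.5,"ty":-0.2,"tz":0,"rx":0,"ry":0,"rz":0,"fingers":1},{"tx":0.7,"ty":-0.28,"tz":0,"rx":0,"ry":0,"rz":0,"fingers":1},{"tx":0.85,"ty":-0.34,"tz":0,"rx":0,"ry":0,"rz":0,"fingers":1},{"tx":0.95,"ty":-0.38,"tz":0,"rx":0,"ry":0,"rz":0,"fingers":1},{"tx":1.05,"ty":-0.4,"tz":0,"rx":0,"ry":0,"rz":0,"fingers":1},{"tx":1.1,"ty":-0.4,"tz":0,"rx":0,"ry":0,"rz":0,"fingers":1},{"tx":1.1,"ty":-0.4,"tz":0,"rx":0,"ry":0,"rz":0,"fingers":1}])

```text
clock: 5.35
ee_pos: [0.4627, -0.2838, 0.1152]
ee_rot: [-2.504, -1.896, 0.001]
ft_force: [-2.4, -1.1, 0.5]
finger_gap: -0.0003
grip_force: 1.2
```

Call:
send_rows(deltas=[{"tx":0.08,"ty":-0.04,"tz":0,"rx":0,"ry":0,"rz":0.2,"fingers":1},{"tx":0.16,"ty":-0.08,"tz":0,"rx":0,"ry":0,"rz":0.4,"fingers":1},{"tx":0.24,"ty":-0.11,"tz":0,"rx":0,"ry":0,"rz":0.6,"fingers":1},{"tx":0.32,"ty":-0.14,"tz":0,"rx":0,"ry":0,"rz":0.8,"fingers":1},{"tx":0.4,"ty":-0.16,"tz":0,"rx":0,"ry":0,"rz":1.0,"fingers":1},{"tx":0.48,"ty":-0.18,"tz":0,"rx":0,"ry":0,"rz":1.2,"fingers":1},{"tx":0.55,"ty":-0.2,"tz":0,"rx":0,"ry":0,"rz":1.4,"fingers":1},{"tx":0.6,"ty":-0.2,"tz":0,"rx":0,"ry":0,"rz":1.6,"fingers":1}])

```text
clock: 6.35
ee_pos: [0.487, -0.2924, 0.1153]
ee_rot: [2.213, 2.229, -0.001]
ft_force: [-4.7, -4.0, -1.2]
finger_gap: -0.0001
grip_force: 2.6
```

```bash
cat > s.py <<'E'
from h import *
import cv2,sys
a=viewer.snapshot("wrist")["img"]; b=viewer.snapshot("side")["img"][220:340,360:500]
o=np.zeros((360,800,3),np.uint8); o[:300,:400]=cv2.resize(a,(400,300)); o[:343,400:]=cv2.resize(b,(400,343))
cv2.imwrite(f"pics/{sys.argv[1]}.png",o[:,:,::-1]); s=env.read_state(); print(s["ee_pos"],s["ft_force"],s["moment"])
E
python3 s.py b1
```

```text
[ 0.48702251 -0.29236785  0.11526398] [-5.9736779  -3.00334417 -1.27610593] [-0.50100581  0.75026228 -0.07364992]
```

View pics/b1.png

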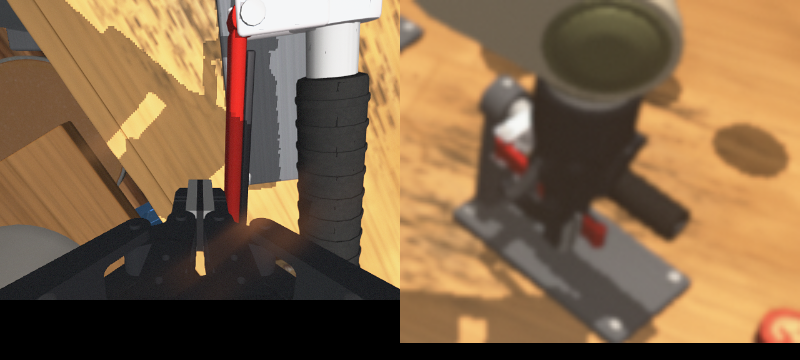

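Call:
send_rows(deltas=[{"tx":0.05,"ty":0,"tz":0,"rx":0,"ry":0,"rz":0.1,"fingers":1},{"tx":0.1,"ty":-0.01,"tz":0,"rx":0,"ry":0,"rz":0.2,"fingers":1},{"tx":0.15,"ty":-0.01,"tz":0,"rx":0,"ry":0,"rz":0.4,"fingers":1},{"tx":0.19,"ty":-0.01,"tz":0,"rx":0,"ry":0,"rz":0.5,"fingers":1},{"tx":0.22,"ty":-0.01,"tz":0,"rx":0,"ry":0,"rz":0.6,"fingers":1},{"tx":0.25,"ty":-0.01,"tz":0,"rx":0,"ry":0,"rz":0.7,"fingers":1},{"tx":0.25,"ty":-0.01,"tz":0,"rx":0,"ry":0,"rz":0.7,"fingers":1},{"tx":0.25,"ty":-0.01,"tz":0,"rx":0,"ry":0,"rz":0.7,"fingers":1}])

```text
clock: 7.45
ee_pos: [0.4966, -0.2934, 0.1154]
ee_rot: [2.075, 2.358, -0.003]
ft_force: [-7.4, -4.5, -0.9]
finger_gap: -0.0002
grip_force: 4.0
```

Call:
send_rows(deltas=[{"tx":0.01,"ty":0,"tz":0,"rx":0,"ry":0,"rz":0,"fingers":1},{"tx":0.02,"ty":0,"tz":0,"rx":0,"ry":0,"rz":0,"fingers":1},{"tx":0.03,"ty":0,"tz":0,"rx":0,"ry":0,"rz":0,"fingers":1},{"tx":0.04,"ty":0,"tz":0,"rx":0,"ry":0,"rz":0,"fingers":1},{"tx":0.05,"ty":0,"tz":0,"rx":0,"ry":0,"rz":0,"fingers":1},{"tx":0.05,"ty":0,"tz":0,"rx":0,"ry":0,"rz":0,"fingers":1},{"tx":0.05,"ty":0,"tz":0,"rx":0,"ry":0,"rz":0,"fingers":1},{"tx":0.05,"ty":0,"tz":0,"rx":0,"ry":0,"rz":0,"fingers":1}])

```text
clock: 8.45
ee_pos: [0.4968, -0.2933, 0.1153]
ee_rot: [-2.073, -2.356, 0.006]
ft_force: [-18.9, -5.5, 4.5]
finger_gap: -0.0002
grip_force: 9.8
```

```bash
python3 s.py b2
```

```text
[ 0.49675526 -0.29335131  0.11533215] [-18.16818571  -5.62001899   4.19016231] [-0.81515338  2.8502957  -0.02117534]
```

View pics/b2.png

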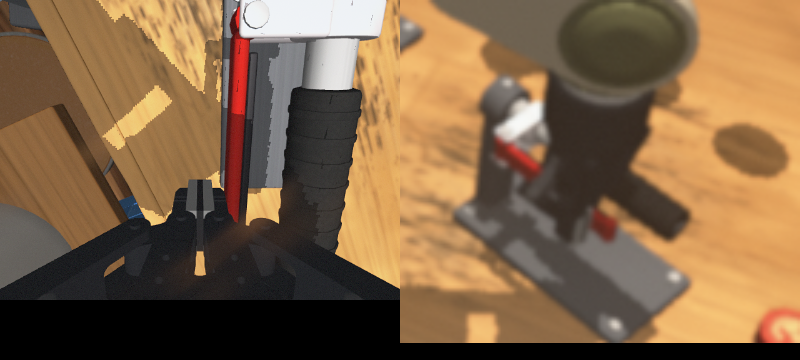

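The wrist view shows the red lever (237,130) almost parallel to the grip (320,170), with the finger on its front. I'll check the lever-to-bar angle from depth to confirm it's really on its stop.

```bash
cat > ang.py <<'E'
from h import *
im,P,ok=cloud("wrist"); i=im.astype(int); s=env.read_state()
def yaw(m,n):
    q=P[m][:,:2]
    for _ in range(6):
        c=q.mean(0); u=np.linalg.svd(q-c,full_matrices=False)[2][0]; d=abs((q-c)@[-u[1],u[0]]); q=q[d<=max(2*np.median(d),.001)]
    u=u*np.sign(u[1]); print(n,m.sum(),"yaw",np.degrees(np.arctan2(-u[0],u[1])).round(2),c.round(4),"y",np.ptp(q[:,1]).round(3)); return c,u
z=P[...,2]
r=ok&(i[...,0]>90)&(i[...,1]<70)&(i[...,2]<70)&(z>.137)&(z<.143)&(abs(P[...,1]+.25)<.08)
c,u=yaw(r,"lever top"); print("z",P[r][:,2].min(),P[r][:,2].max())
g=ok&(i.max(-1)<90)&(z>.125)&(z<.149)&(P[...,0]>c[0]+.025)&(P[...,1]<-.2)&(P[...,1]>-.34)&(P[...,0]<.62)
# ridge of the grip
g2=g&(z>.142); yaw(g2,"grip ridge")
w=ok&(i.min(-1)>120)&(z>.135)&(z<.143)&(P[...,0]>c[0]+.02)&(P[...,1]<-.15)&(P[...,1]>-.3)&(P[...,0]<.62)
if w.sum()>50: yaw(w,"bar")
print(s["ft_force"],s["ee_pos"],s["clock"])
E
python3 ang.py
```

```text
lever top 6446 yaw 7.83 [ 0.5059 -0.2433] y 0.1
z 0.13700338103253223 0.14294409178805084
grip ridge 15512 yaw 8.69 [ 0.5487 -0.2566] y 0.1
bar 5717 yaw -27.79 [ 0.5432 -0.2113] y 0.038
[-18.58812199  -6.36222905   4.62203494] [ 0.49675914 -0.29334299  0.11531844] 8.6
```

Call:
send_rows(deltas=[{"tx":-0.02,"ty":0,"tz":0,"rx":0,"ry":0,"rz":0,"fingers":1},{"tx":-0.02,"ty":0,"tz":0,"rx":0,"ry":0,"rz":0,"fingers":1},{"tx":-0.02,"ty":0,"tz":0,"rx":0,"ry":0,"rz":0,"fingers":1},{"tx":-0.02,"ty":0,"tz":0,"rx":0,"ry":0,"rz":0,"fingers":1},{"tx":-0.02,"ty":0,"tz":0,"rx":0,"ry":0,"rz":0,"fingers":1},{"tx":-0.02,"ty":0,"tz":0,"rx":0,"ry":0,"rz":0,"fingers":1},{"tx":-0.02,"ty":0,"tz":0,"rx":0,"ry":0,"rz":0,"fingers":1},{"tx":-0.02,"ty":0,"tz":0,"rx":0,"ry":0,"rz":0,"fingers":1}])

```text
clock: 9.6
ee_pos: [0.4967, -0.2934, 0.1154]
ee_rot: [-2.074, -2.357, 0.005]
ft_force: [-15.0, -5.4, 2.8]
finger_gap: -0.0003
grip_force: 7.4
```

Call:
send_rows(deltas=[{"tx":0,"ty":0,"tz":0,"rx":0,"ry":0,"rz":0,"fingers":1},{"tx":0,"ty":0,"tz":0,"rx":0,"ry":0,"rz":0,"fingers":1},{"tx":0,"ty":0,"tz":0,"rx":0,"ry":0,"rz":0,"fingers":1},{"tx":0,"ty":0,"tz":0,"rx":0,"ry":0,"rz":0,"fingers":1},{"tx":-0.1,"ty":0,"tz":0,"rx":0,"ry":0,"rz":-0.2,"fingers":1},{"tx":-0.2,"ty":0.02,"tz":0,"rx":0,"ry":0,"rz":-0.5,"fingers":1},{"tx":-0.3,"ty":0.04,"tz":0,"rx":0,"ry":0,"rz":-0.8,"fingers":1},{"tx":-0.4,"ty":0.08,"tz":0,"rx":0,"ry":0,"rz":-1.1,"fingers":1}])

```text
clock: 10.6
ee_pos: [0.482, -0.2897, 0.1155]
ee_rot: [2.293, 2.146, -0.001]
ft_force: [-4.7, -3.4, -0.2]
finger_gap: 0.0
grip_force: 2.3
```

Call:
send_rows(deltas=[{"tx":-0.1,"ty":0.03,"tz":0,"rx":0,"ry":0,"rz":-0.25,"fingers":1},{"tx":-0.2,"ty":0.06,"tz":0,"rx":0,"ry":0,"rz":-0.5,"fingers":1},{"tx":-0.3,"ty":0.09,"tz":0,"rx":0,"ry":0,"rz":-0.75,"fingers":1},{"tx":-0.4,"ty":0.12,"tz":0,"rx":0,"ry":0,"rz":-1.0,"fingers":1},{"tx":-0.55,"ty":0.16,"tz":0,"rx":0,"ry":0,"rz":-1.2,"fingers":1},{"tx":-0.75,"ty":0.21,"tz":0,"rx":0,"ry":0,"rz":-1.2,"fingers":1},{"tx":-0.9,"ty":0.25,"tz":0,"rx":0,"ry":0,"rz":-1.2,"fingers":1},{"tx":-0.9,"ty":0.25,"tz":0,"rx":0,"ry":0,"rz":-1.2,"fingers":1}])

```text
clock: 11.6
ee_pos: [0.446, -0.2791, 0.1155]
ee_rot: [2.504, 1.896, 0.0]
ft_force: [0.7, -0.1, -0.5]
finger_gap: 0.0
grip_force: 0.0
```

```bash
python3 ang.py; python3 s.py c1
```

```text
lever top 6690 yaw -16.13 [ 0.4885 -0.2373] y 0.094
z 0.1370000025156047 0.14289103901943084
grip ridge 2830 yaw 1.12 [ 0.5418 -0.2405] y 0.058
bar 4790 yaw 13.16 [ 0.5398 -0.2126] y 0.021
[-0.2737694  -1.48358041  0.46402857] [ 0.44616855 -0.27915804  0.11551238] 11.65
[ 0.44630642 -0.27914008  0.11538354] [0.63047952 0.02037344 0.19203825] [ 0.00208077  0.00831611 -0.00431903]
```

View pics/c1.png

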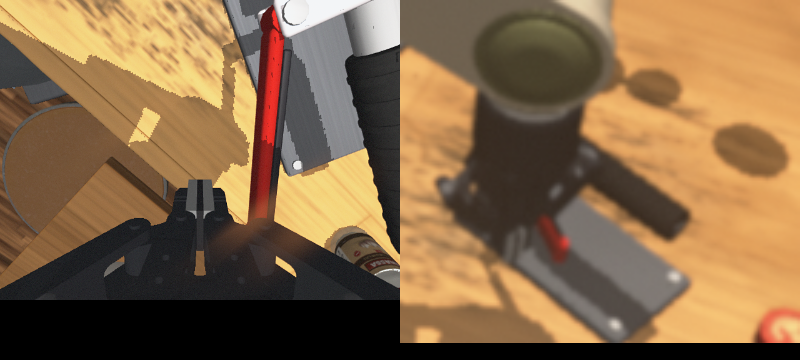

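The lever is fully out again at yaw -16°, with the finger clear of it and force about 0. Starting the second push.

Call:
send_rows(deltas=[{"tx":0.15,"ty":-0.04,"tz":0,"rx":0,"ry":0,"rz":0,"fingers":1},{"tx":0.3,"ty":-0.08,"tz":0,"rx":0,"ry":0,"rz":0,"fingers":1},{"tx":0.42,"ty":-0.12,"tz":0,"rx":0,"ry":0,"rz":0,"fingers":1},{"tx":0.52,"ty":-0.17,"tz":0,"rx":0,"ry":0,"rz":0.3,"fingers":1},{"tx":0.62,"ty":-0.21,"tz":0,"rx":0,"ry":0,"rz":0.55,"fingers":1},{"tx":0.72,"ty":-0.24,"tz":0,"rx":0,"ry":0,"rz":0.8,"fingers":1},{"tx":0.82,"ty":-0.28,"tz":0,"rx":0,"ry":0,"rz":1.0,"fingers":1},{"tx":0.92,"ty":-0.3,"tz":0,"rx":0,"ry":0,"rz":1.3,"fingers":1}])

```text
clock: 12.75
ee_pos: [0.4828, -0.2913, 0.1152]
ee_rot: [-2.271, -2.17, 0.001]
ft_force: [-4.8, -1.9, 0.7]
finger_gap: -0.0002
grip_force: 2.5
```

Call:
send_rows(deltas=[{"tx":0.08,"ty":-0.02,"tz":0,"rx":0,"ry":0,"rz":0.25,"fingers":1},{"tx":0.16,"ty":-0.03,"tz":0,"rx":0,"ry":0,"rz":0.45,"fingers":1},{"tx":0.23,"ty":-0.03,"tz":0,"rx":0,"ry":0,"rz":0.65,"fingers":1},{"tx":0.29,"ty":-0.03,"tz":0,"rx":0,"ry":0,"rz":0.85,"fingers":1},{"tx":0.34,"ty":-0.03,"tz":0,"rx":0,"ry":0,"rz":1.0,"fingers":1},{"tx":0.37,"ty":-0.03,"tz":0,"rx":0,"ry":0,"rz":1.0,"fingers":1},{"tx":0.38,"ty":-0.03,"tz":0,"rx":0,"ry":0,"rz":1.0,"fingers":1},{"tx":0.38,"ty":-0.03,"tz":0,"rx":0,"ry":0,"rz":1.0,"fingers":1}])

```text
clock: 13.75
ee_pos: [0.4966, -0.2932, 0.1152]
ee_rot: [-2.075, -2.356, 0.005]
ft_force: [-13.4, -4.3, 3.6]
finger_gap: -0.0001
grip_force: 6.7
```

Call:
send_rows(deltas=[{"tx":0,"ty":0,"tz":0,"rx":0,"ry":0,"rz":0,"fingers":1},{"tx":0,"ty":0,"tz":0,"rx":0,"ry":0,"rz":0,"fingers":1},{"tx":0,"ty":0,"tz":0,"rx":0,"ry":0,"rz":0,"fingers":1},{"tx":0,"ty":0,"tz":0,"rx":0,"ry":0,"rz":0,"fingers":1},{"tx":0,"ty":0,"tz":0,"rx":0,"ry":0,"rz":0,"fingers":1},{"tx":0,"ty":0,"tz":0,"rx":0,"ry":0,"rz":0,"fingers":1},{"tx":0,"ty":0,"tz":0,"rx":0,"ry":0,"rz":0,"fingers":1},{"tx":0,"ty":0,"tz":0,"rx":0,"ry":0,"rz":0,"fingers":1}])

```text
clock: 14.75
ee_pos: [0.4966, -0.2933, 0.1152]
ee_rot: [-2.075, -2.356, 0.005]
ft_force: [-13.0, -4.8, 3.7]
finger_gap: 0.0002
grip_force: 6.7
```

```bash
python3 ang.py
```

```text
lever top 6472 yaw 7.83 [ 0.5059 -0.2433] y 0.1
z 0.13700659857967276 0.14237982103987012
grip ridge 15557 yaw 8.79 [ 0.5488 -0.2565] y 0.1
bar 5736 yaw -28.33 [ 0.5433 -0.2112] y 0.038
[-11.69319824  -5.49031587   3.35056773] [ 0.49662846 -0.2932257   0.11517082] 14.8
```

The lever is back on its stop with the same angle and position as the first time, held at about 13 N.

```bash
python3 -c "
from station import env
print(env.hand_in())"
```

```text
the job is handed in; nothing more can be done
None
```

I pushed the red lever to its stop and held it there for over a second, let it spring fully out, then pushed it in again; the arm is holding it at the stop with about 13 N, and the job is handed in.

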